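# Pin the pump gland and its distance ring with the long head stud

## Robot

A 6-joint arm with a two-finger parallel gripper is mounted at the origin on the work surface. World frame = base frame: x ahead of the robot, y to its left, z up, the work surface at z = 0. Lengths are in m, angles in rad, forces in N, time in s.
With the tool pointing down it reaches from about 0.325 to 1 m from the base axis. Payload 5.1 kg.
Tool frame: the origin (TCP) lies on the centre line of the jaws, within the pads' length; the fingertips stand 17 mm ahead of it and the grasp point (between the pads) lies 2 mm behind it (ctrl.tcp_to_tips is the z of the fingertips in the tool frame, in m); z points along the fingers, y is the direction in which the jaws open and shut (so a half turn about z gives the same grasp; the last joint's range is limited). The gripper opens to 85 mm and grips with 20 to 120 N. Pads are 22 mm wide; open, the fingers measure 114 mm over their backs; the gripper's body (76 mm by 85 mm) begins 54 mm behind the grasp point. The pads swing forward as they close: fully open they stand 13 mm farther back than shut.
Start: joints at [-1.4, 0.124, 1.65, -0, 1.367, -0.083], TCP at [0.163, -0.629, 0.248] pointing down, gripper open.
Joint ranges: [-2.61, 2.61], [-1.02, 2.33], [0.03, 2.71], [-1.35, 4.49], [0.32, 2.68], [-2.91, 2.91]. Speed limits (rad/s): [2.57, 2.57, 3.14, 3.14, 3.14, 3.14].

## Interface

Orientations are given as a unit quaternion [x, y, z, w].
In Python, from rig import readout, imaging, ctrl gives the robot as it stands.
- The arm moves only by the tool arm_command, never from a script. Its argument "increments" is a list of rows, each an object of numbers: "tx", "ty", "tz": the shift along the world's x, y, z scaled (see below); "rx", "ry", "rz": the turn, a rotation vector about the world's x, y, z scaled (see below). In form: [{"tx": .., "ty": .., "tz": .., "rx": .., "ry": .., "rz": ..}, ...]. A call has 1 to 12 rows; each row shifts and turns the commanded pose from where the row before left it; what a row does not reach is not made up. The controller multiplies each number of a shift by 0.05 m and each number of a turn by 0.15 rad. A row lasts 1/10 s, in which the tool goes at most 50 mm and 8.59 degrees, less where a joint would pass 70% of its speed; a pose out of reach is approached as far as the arm can. A call with a number of a shift or a turn outside -1 to 1 is refused whole. A call with a gripper value outside its range is refused whole. "fingers" is the closure, from -1 (fully open) to 1 (shut), set as the call begins (left out, the last holds). The fingers move at their own pace and stop on an object; "squeeze" is the grip in N (left out, the last holds). Time passes only in rows, so rows that do not move let the fingers close. It gives the time, the measured TCP pose, the force and the opening at its end, in the units of the state.
- readout.get_obs(): the state, without advancing time (a new reading comes with each control period).
- imaging.camera(name): name is "scene" or "top"; returns (picture, depth): 480x640x3 uint8, red, green, blue; 480x640 float32, m along the optical axis (not along the pixel's ray), 0 where there is no reading.
- imaging.calibration(name): a dict with "fx", "fy", "cx", "cy" (pixels), "extrinsics" (4x4, takes a point from camera to world coordinates). Camera axes: x right, y up, looking along -z (the intrinsics and any distortion apply to the point x, -y, -z); pixel columns grow to the right and rows downward; lengths in m; the calibration is good to about 2 mm. A picture is of the moment at which its call begins. calibration takes no time and is no camera call.
- ctrl.sign_off(): hands the job in, once; it reports no verdict.
The state is a dict: "t": time; "joint_pos": joint angles; "joint_velocities": joint speeds; "joint_torque": joint torques, N m; "tcp_pos": TCP position; "tcp_rot": TCP orientation; "ft_force": force on the tool from outside, world axes, zero at the start; "torque": the same for the moment, N m; "grip_width": finger opening in m.
Only numpy, scipy, OpenCV 4.12 (cv2) and the standard library are available. Lean on these libraries where they do the work, as an engineer would, in place of code of your own. Each camera call takes 0.05 s, during which the arm holds its last target.

## Task

The bronze pump gland and its steel distance ring are stacked on the steel block. Take the longer of the two studs from the wooden rack, push it straight down through the gland's bore, the ring and the hole in the block, keeping hold of it until the collar under its nut is down on the gland, then let go. Leave the parts stacked and the shorter stud standing in the rack.

Things in the scene. Friction and masses are not known exactly. Their poses are not given: they have to be found in the camera images.
- stud_mid (a point): Longer stud, upright in a 40 mm high wooden rack (sockets 30 mm deep). Shank 18 mm wide, 90 mm long under a collar (56 mm wide, 5 thick) with a tall hex nut, 36 mm across flats, to be gripped above the collar. Point: on the axis half-way up; foot 69.5 mm below it, collar underside 20.5 above, nut from 25.5 to 63.5 above, thread end to 69.5. z up; nut flats face +x, -x and every 60 degrees. 0.4 kg.
- short_stud_mid (a point): Shorter stud in the rack's other socket, 120 mm away (either one): same shank, collar and nut, but only 45 mm of shank under the collar, 94 mm overall. Point: on its axis half-way up. Too short to reach the block; it stays in the rack.
- gland_mouth (a point): Loose cast bronze gland on top of the stack: oval flange 80 x 146 mm, 16 thick, small ear holes not used, round neck to 40 mm height. Point: centre of the bore's mouth on the neck's top, 100 mm above the shelf; z up, y along the flange. Bore about 32 mm right through, flared to 42 at the mouth; rim 66 wide. Under it, in line, a loose steel ring: 84 mm wide, 20 thick, bore 34.
- stand_hole (a point): Fixed dark steel block under the stack, 120 x 150 mm, 40 mm tall, with a 36 mm vertical hole right through. Point: centre of the hole's mouth on the block's top, 40 mm above the shelf; z up. With the long stud home, its collar on the gland's rim, the stud's point is 39.5 mm above this point.

How it is judged:
On the way:
1. the stud, still held, is pushed down through the stack to within 15 mm of fully home (horizontal distance between stud_mid and stand_hole below 0.015 m and z of stud_mid in the frame of stand_hole below 0.0545 m and contact force between the fingers and stud above 1 N), for 0.1 s.
At the end, for the whole second after the job is handed in: Long stud upright (10 degrees) through gland, ring and block, collar within 6 mm of the gland, axis within 15 mm of the block's hole; gland flat on ring and block (15 mm sideways, 6 mm in height, 10 degrees); short stud within 30 mm of its start (horizontal distance between each of stud_mid, gland_mouth and stand_hole below 0.015 m and z of stud_mid in the frame of stand_hole between 0.0335 and 0.0455 m and angle between each of stud_mid, gland_mouth's own z axis and vertical below 0.175 rad and z of gland_mouth in the frame of stand_hole between 0.054 and 0.066 m and distance of short_stud_mid from where it was at the start of the episode below 0.03 m); the robot touches nothing.
It fails at once if the shorter stud is taken out of its socket (moved more than 30 mm) (distance of short_stud_mid from where it was at the start of the episode above 0.03 m).
It also fails if it takes over 42 s, if anything falls off the work surface, if the arm or the gripper's body presses on something with over 40 N, if the wrist force passes 120 N, or if a joint passes its speed limit or range.

## Working session

There is one attempt and no reset: what is moved stays moved. The work goes in short steps, Python scripts to look and compute and a tool call to move; the robot and the scene stay as the last step left them, time stands still between calls to the robot, and variables do not carry over. Pictures are saved under pics/ and viewed, and the job is handed in when it is done.

Besides the shell and the picture viewer there is one more tool, called after ">>>" in YAML: its name, and indented under it one key for each argument. arm_command: Moves the arm, as the interface text tells. Its arguments: {"type":"object","properties":{"increments":{"type":"array","items":{"type":"object","properties":{"tx":{"type":"number","minimum":-1,"maximum":1},"ty":{"type":"number","minimum":-1,"maximum":1},"tz":{"type":"number","minimum":-1,"maximum":1},"rx":{"type":"number","minimum":-1,"maximum":1},"ry":{"type":"number","minimum":-1,"maximum":1},"rz":{"type":"number","minimum":-1,"maximum":1}}}},"fingers":{"type":"number"},"squeeze":{"type":"number"}},"required":["increments"]}

```bash
mkdir -p pics; ls; python3 - <<'E'
from rig import readout, imaging, ctrl
import numpy as np, cv2
print(readout.get_obs(), ctrl.tcp_to_tips)
for n in("scene","top"):
    im,d=imaging.camera(n); c=imaging.calibration(n); print(n,c)
    cv2.imwrite(f"pics/{n}0.png",im[:,:,::-1]); np.savez(f"{n}0.npz",im=im,d=d,**{k:v for k,v in c.items()})
E
```

```text
pics
{'t': 0.0, 'joint_pos': array([-1.39959059e+00,  1.24526848e-01,  1.65167138e+00, -1.48255218e-05,
        1.36751748e+00, -8.25888866e-02]), 'joint_velocities': array([-0.00068647, -0.00073479,  0.00036261,  0.00092164, -0.00162711,
       -0.00014122]), 'joint_torque': array([-5.63931553e-04, -4.23618972e+01, -3.65453017e+01, -4.91087098e-05,
        7.18072100e-03,  5.77796328e-06]), 'tcp_pos': array([ 0.1630775 , -0.62861247,  0.24704047]), 'tcp_rot': array([ 9.91958586e-01,  1.26558435e-01, -5.42706016e-05, -1.06016336e-03]), 'ft_force': array([-0.44873672, -1.58235854, -0.90179561]), 'torque': array([-0.0114482 ,  0.07622637, -0.01511496]), 'grip_width': 0.08496557690771803} 0.017
scene {'fx': 453.7995497099298, 'fy': 453.7995497099298, 'cx': 322.23211216771625, 'cy': 245.45409413380884, 'extrinsics': array([[ 0.73093816, -0.41092431,  0.54485834,  0.90656728],
       [ 0.68231675,  0.45544187, -0.57185362, -0.37682821],
       [-0.01316274,  0.7897556 ,  0.61328038,  0.52216905],
       [ 0.        ,  0.        ,  0.        ,  1.        ]])}
top {'fx': 490.12297740672693, 'fy': 490.12297740672693, 'cx': 315.200238284784, 'cy': 234.4487680483701, 'extrinsics': array([[-0.00254143,  0.98853283, -0.15098471,  0.4460088 ],
       [-0.99966386,  0.00138417,  0.02588919,  0.0333765 ],
       [ 0.0258013 ,  0.15099976,  0.98819703,  0.77776061],
       [ 0.        ,  0.        ,  0.        ,  1.        ]])}
```

View pics/scene0.png

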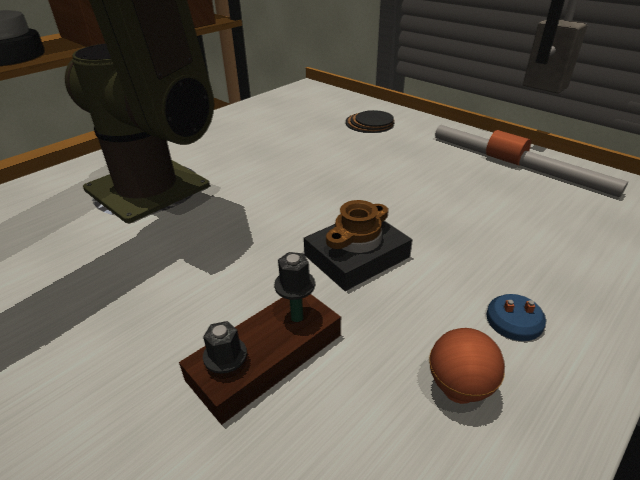

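View pics/top0.png

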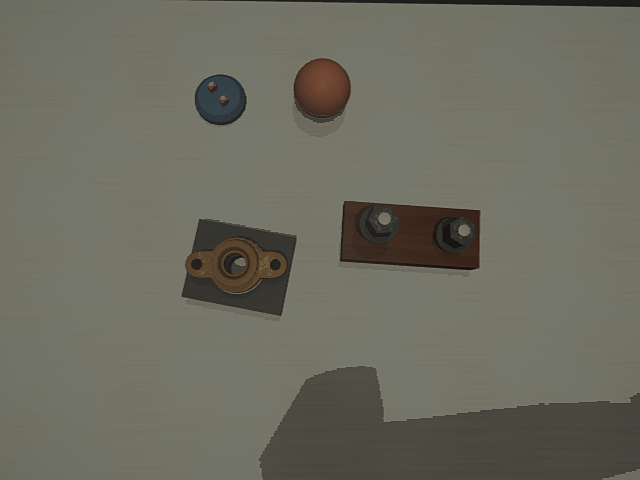

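```bash
cat > h.py <<'E'
import numpy as np, cv2
def load(n):
    z=np.load(n+".npz"); return z
def rayplane(z,u,v,h):
    E=z['extrinsics']; d=E[:3,:3]@np.array([(u-z['cx'])/z['fx'],-(v-z['cy'])/z['fy'],-1.]); o=E[:3,3]
    return o+d*(h-o[2])/d[2]
def proj(z,P):
    E=z['extrinsics']; c=E[:3,:3].T@(np.asarray(P)-E[:3,3]); return z['cx']+z['fx']*c[0]/-c[2], z['cy']-z['fy']*c[1]/-c[2]
def world(z):
    E=z['extrinsics']; d=z['d']; v,u=np.mgrid[:480,:640]
    c=np.stack([(u-z['cx'])/z['fx']*d,-(v-z['cy'])/z['fy']*d,-d],-1)
    return c@E[:3,:3].T+E[:3,3]
E
python3 - <<'E'
from h import *
t=load("top0"); s=load("scene0")
W=world(t)
for u,v in [(100,200),(384,219),(464,231),(237,245),(210,295),(410,240),(368,234),(450,245)]: print((u,v),W[v,u].round(4))
Ws=world(s)
for u,v in [(292,259),(222,331),(360,206),(260,340)]: print('s',(u,v),Ws[v,u].round(4))
a=t['im'][:,:,::-1]; 
cv2.imwrite("pics/z1.png",cv2.resize(a[195:265,340:480],None,fx=5.7,fy=5.7,interpolation=cv2.INTER_CUBIC))
cv2.imwrite("pics/z2.png",cv2.resize(a[210:320,175:305],None,fx=5.4,fy=5.4,interpolation=cv2.INTER_CUBIC))
b=s['im'][:,:,::-1]
cv2.imwrite("pics/z3.png",cv2.resize(b[190:420,170:420],None,fx=2.6,fy=2.6,interpolation=cv2.INTER_CUBIC))
E
```

```text
(100, 200) [0.62   0.3579 0.001 ]
(384, 219) [ 0.5628 -0.0734  0.1484]
(464, 231) [ 0.5543 -0.1936  0.1028]
(237, 245) [0.5349 0.1246 0.0978]
(210, 295) [0.4675 0.1711 0.038 ]
(410, 240) [ 0.5504 -0.131   0.0395]
(368, 234) [ 0.5493 -0.0576  0.1067]
(450, 245) [ 0.5398 -0.1854  0.062 ]
s (292, 259) [ 0.5666 -0.0769  0.1503]
s (222, 331) [ 0.5605 -0.1923  0.1044]
s (360, 206) [0.5002 0.1457 0.0955]
s (260, 340) [ 0.5587 -0.1384  0.0396]
```

View pics/z1.png

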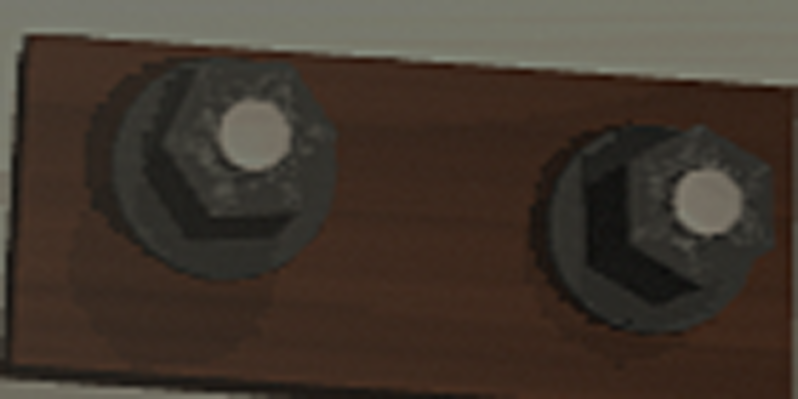

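View pics/z2.png

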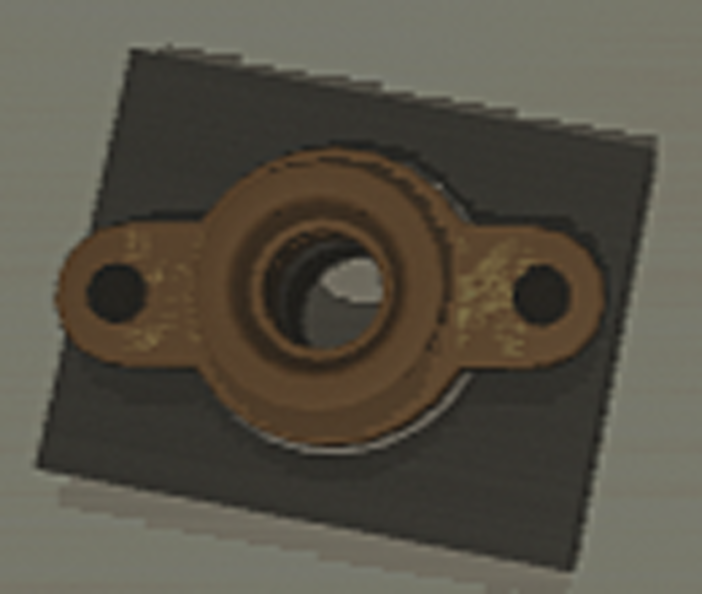

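View pics/z3.png

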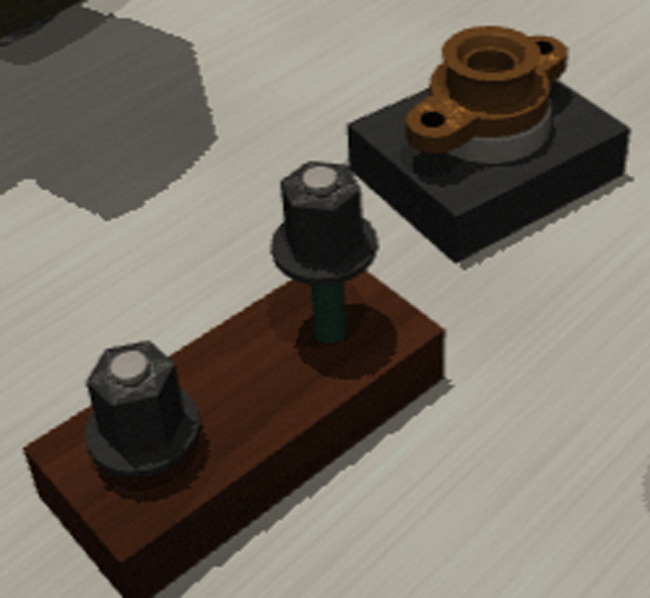

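```bash
python3 - <<'E'
from h import *
t=load("top0"); s=load("scene0")
for n,z in(("top",t),("scene",s)):
    W=world(z); hsv=cv2.cvtColor(z['im'],cv2.COLOR_RGB2HSV)
    # thread ends
    for nm,c,hh in (("long",(0.5628,-0.0734),.149),("short",(0.5573,-0.193),.104)):
        u0,v0=proj(z,[*c,hh]); u0=int(u0);v0=int(v0)
        m=np.zeros((480,640),np.uint8); g=hsv[:,:,2].astype(int)
        sub=g[v0-14:v0+15,u0-14:u0+15]; thr=(sub.max()+np.median(sub))/2
        m[v0-14:v0+15,u0-14:u0+15]=(sub>thr)
        k,l,st,ce=cv2.connectedComponentsWithStats(m); i=1+st[1:,4].argmax()
        u,v=ce[i]; print(n,nm,st[i],(u,v),rayplane(z,u,v,hh).round(4))
        # hex top
        d=np.hypot(W[...,0]-c[0],W[...,1]-c[1]); P=W[(d<.03)&(abs(W[...,2]-(hh-.006))<.0035)][:,:2]
        a=np.deg2rad(np.arange(0,60,3)); 
        w=[]
        for k in a:
            ws=[np.ptp(np.percentile(P@[np.cos(k+j*np.pi/3),np.sin(k+j*np.pi/3)],[1,99])) for j in range(3)]; w.append(np.mean(ws))
        print(len(P),np.c_[np.rad2deg(a),np.array(w)*1000].round(1).tolist(), P.mean(0))
    # neck rim
    d=np.hypot(W[...,0]-.515,W[...,1]-.13); m=((d<.06)&(W[...,2]>.093)&(W[...,2]<.107)).astype(np.uint8)
    cn=max(cv2.findContours(m,0,1)[0],key=cv2.contourArea)[:,0]
    Q=np.array([rayplane(z,u,v,.1)[:2] for u,v in cn]); 
    (c,r)=cv2.minEnclosingCircle((Q*1000).astype(np.float32)); print(n,"rim enc",c,r)
    (c,ax,an)=cv2.fitEllipse((Q*1000).astype(np.float32)); print(n,"rim ell",c,ax)
    # block top
    m=((abs(W[...,2]-.04)<.005)&(np.hypot(W[...,0]-.51,W[...,1]-.13)<.12)).astype(np.uint8)
    cn=np.concatenate([c for c in cv2.findContours(m,0,1)[0] if cv2.contourArea(c)>20])[:,0]
    Q=np.array([rayplane(z,u,v,.04)[:2] for u,v in cn]); print(n,"block",cv2.minAreaRect((Q*1000).astype(np.float32)))
    m=((abs(W[...,2]-.04)<.005)&(np.hypot(W[...,0]-.55,W[...,1]+.13)<.14)).astype(np.uint8)
    cn=max(cv2.findContours(m,0,1)[0],key=cv2.contourArea)[:,0]
    Q=np.array([rayplane(z,u,v,.04)[:2] for u,v in cn]); print(n,"rack",cv2.minAreaRect((Q*1000).astype(np.float32)))
E
```

```text
top long [378 212  13  13 122] (np.float64(384.21311475409834), np.float64(218.22131147540983)) [ 0.5637 -0.0736  0.149 ]
507 [[0.0, 35.3], [3.0, 35.4], [6.0, 35.4], [9.0, 35.6], [12.0, 36.0], [15.0, 36.2], [18.0, 36.5], [21.0, 36.7], [24.0, 36.9], [27.0, 36.9], [30.0, 36.9], [33.0, 36.9], [36.0, 36.9], [39.0, 36.9], [42.0, 36.8], [45.0, 36.7], [48.0, 36.3], [51.0, 36.0], [54.0, 35.7], [57.0, 35.4]] [ 0.563639   -0.07348508]
top short [458 225  12  11 103] (np.float64(463.7378640776699), np.float64(229.95145631067962)) [ 0.5556 -0.1929  0.104 ]
447 [[0.0, 37.2], [3.0, 37.1], [6.0, 37.0], [9.0, 36.8], [12.0, 36.6], [15.0, 36.3], [18.0, 36.1], [21.0, 35.8], [24.0, 35.6], [27.0, 35.5], [30.0, 35.5], [33.0, 35.6], [36.0, 35.9], [39.0, 36.1], [42.0, 36.3], [45.0, 36.5], [48.0, 36.8], [51.0, 37.1], [54.0, 37.2], [57.0, 37.2]] [ 0.55542165 -0.19293856]
top rim enc (510.15496826171875, 128.55052185058594) 32.105140686035156
top rim ell (510.1116943359375, 128.51138305664062) (62.610389709472656, 62.845619201660156)
top block ((510.1373596191406, 128.47543334960938), (150.1421356201172, 119.8
[... 698 characters left out ...]
 ]
514 [[0.0, 38.3], [3.0, 38.2], [6.0, 38.1], [9.0, 37.9], [12.0, 37.6], [15.0, 37.3], [18.0, 36.9], [21.0, 36.5], [24.0, 36.3], [27.0, 36.0], [30.0, 36.0], [33.0, 36.3], [36.0, 36.8], [39.0, 37.1], [42.0, 37.4], [45.0, 37.9], [48.0, 38.1], [51.0, 38.4], [54.0, 38.5], [57.0, 38.4]] [ 0.55956037 -0.19503981]
scene rim enc (512.1299438476562, 126.35562133789062) 35.37657165527344
scene rim ell (511.8616027832031, 127.28311157226562) (62.442176818847656, 68.3616943359375)
scene block ((512.5368041992188, 126.42750549316406), (156.31521606445312, 127.05720520019531), 79.28459930419922)
scene rack ((562.1417846679688, -133.887939453125), (211.7388153076172, 94.74424743652344), 86.19581604003906)
```

>>> arm_command:
  increments:
    - {"tx": 0.335, "ty": 0.46, "rz": 0.16}
    - {"tx": 0.335, "ty": 0.46, "rz": 0.16}
    - {"tx": 0.335, "ty": 0.46, "rz": 0.16}
    - {"tx": 0.335, "ty": 0.46, "rz": 0.16}
    - {"tx": 0.335, "ty": 0.46, "rz": 0.16}
    - {"tx": 0.335, "ty": 0.46, "rz": 0.16}
    - {"tx": 0.335, "ty": 0.46, "rz": 0.16}
    - {"tx": 0.335, "ty": 0.46, "rz": 0.16}
    - {"tx": 0.335, "ty": 0.46, "rz": 0.16}
    - {"tx": 0.335, "ty": 0.46, "rz": 0.16}
    - {"tx": 0.335, "ty": 0.46, "rz": 0.16}
    - {"tx": 0.335, "ty": 0.46, "rz": 0.16}
  fingers: -1
  squeeze: 60

```text
invalid input at $.increments[0]: expected keys tx, ty, tz, rx, ry, rz
```

>>> arm_command:
  increments:
    - {"tx": 0.335, "ty": 0.46}
    - {"tx": 0.335, "ty": 0.46}
    - {"tx": 0.335, "ty": 0.46}
    - {"tx": 0.335, "ty": 0.46}
    - {"tx": 0.335, "ty": 0.46}
    - {"tx": 0.335, "ty": 0.46}
    - {"tx": 0.335, "ty": 0.46}
    - {"tx": 0.335, "ty": 0.46}
    - {"tx": 0.335, "ty": 0.46}
    - {"tx": 0.335, "ty": 0.46}
    - {"tx": 0.335, "ty": 0.46}
    - {}

```text
invalid input at $.increments[0]: expected keys tx, ty, tz, rx, ry, rz
```

>>> arm_command:
  increments:
    - {"tx": 0.335, "ty": 0.46, "tz": 0, "rx": 0, "ry": 0, "rz": 0.16}
    - {"tx": 0.335, "ty": 0.46, "tz": 0, "rx": 0, "ry": 0, "rz": 0.16}
    - {"tx": 0.335, "ty": 0.46, "tz": 0, "rx": 0, "ry": 0, "rz": 0.16}
    - {"tx": 0.335, "ty": 0.46, "tz": 0, "rx": 0, "ry": 0, "rz": 0.16}
    - {"tx": 0.335, "ty": 0.46, "tz": 0, "rx": 0, "ry": 0, "rz": 0.16}
    - {"tx": 0.335, "ty": 0.46, "tz": 0, "rx": 0, "ry": 0, "rz": 0.16}
    - {"tx": 0.335, "ty": 0.46, "tz": 0, "rx": 0, "ry": 0, "rz": 0.16}
    - {"tx": 0.335, "ty": 0.46, "tz": 0, "rx": 0, "ry": 0, "rz": 0.16}
    - {"tx": 0.335, "ty": 0.46, "tz": 0, "rx": 0, "ry": 0, "rz": 0.16}
    - {"tx": 0.335, "ty": 0.46, "tz": 0, "rx": 0, "ry": 0, "rz": 0.16}
    - {"tx": 0.335, "ty": 0.46, "tz": 0, "rx": 0, "ry": 0, "rz": 0.16}
    - {"tx": 0.335, "ty": 0.46, "tz": 0, "rx": 0, "ry": 0, "rz": 0.16}
  fingers: -1
  squeeze: 60

```text
t: 1.3
tcp_pos: [0.3645, -0.3519, 0.2478]
tcp_rot: [0.963, 0.268, -0.0, -0.0]
ft_force: [0.4, 0.1, 0.8]
grip_width: 0.0853
```

>>> arm_command:
  increments:
    - {"tx": 0.335, "ty": 0.46, "tz": 0, "rx": 0, "ry": 0, "rz": 0}
    - {"tx": 0.335, "ty": 0.46, "tz": 0, "rx": 0, "ry": 0, "rz": 0}
    - {"tx": 0.335, "ty": 0.46, "tz": 0, "rx": 0, "ry": 0, "rz": 0}
    - {"tx": 0.335, "ty": 0.46, "tz": 0, "rx": 0, "ry": 0, "rz": 0}
    - {"tx": 0.335, "ty": 0.46, "tz": 0, "rx": 0, "ry": 0, "rz": 0}
    - {"tx": 0.335, "ty": 0.46, "tz": 0, "rx": 0, "ry": 0, "rz": 0}
    - {"tx": 0.335, "ty": 0.46, "tz": 0, "rx": 0, "ry": 0, "rz": 0}
    - {"tx": 0.335, "ty": 0.46, "tz": 0, "rx": 0, "ry": 0, "rz": 0}
    - {"tx": 0.335, "ty": 0.46, "tz": 0, "rx": 0, "ry": 0, "rz": 0}
    - {"tx": 0.335, "ty": 0.46, "tz": 0, "rx": 0, "ry": 0, "rz": 0}
    - {"tx": 0.335, "ty": 0.46, "tz": 0, "rx": 0, "ry": 0, "rz": 0}
    - {"tx": 0, "ty": 0, "tz": 0, "rx": 0, "ry": 0, "rz": 0}

```text
t: 2.5
tcp_pos: [0.5493, -0.0979, 0.2477]
tcp_rot: [0.963, 0.269, -0.0, -0.001]
ft_force: [-0.3, -1.1, -0.0]
grip_width: 0.0852
```

>>> arm_command:
  increments:
    - {"tx": 0.155, "ty": 0.235, "tz": 0, "rx": 0, "ry": 0, "rz": 0}
    - {"tx": 0.155, "ty": 0.235, "tz": 0, "rx": 0, "ry": 0, "rz": 0}
    - {"tx": 0, "ty": 0, "tz": -0.3, "rx": 0, "ry": 0, "rz": 0}
    - {"tx": 0, "ty": 0, "tz": -0.3, "rx": 0, "ry": 0, "rz": 0}
    - {"tx": 0, "ty": 0, "tz": -0.3, "rx": 0, "ry": 0, "rz": 0}
    - {"tx": 0, "ty": 0, "tz": -0.3, "rx": 0, "ry": 0, "rz": 0}
    - {"tx": 0, "ty": 0, "tz": -0.3, "rx": 0, "ry": 0, "rz": 0}
    - {"tx": 0, "ty": 0, "tz": -0.3, "rx": 0, "ry": 0, "rz": 0}
    - {"tx": 0, "ty": 0, "tz": -0.3, "rx": 0, "ry": 0, "rz": 0}
    - {"tx": 0, "ty": 0, "tz": -0.2, "rx": 0, "ry": 0, "rz": 0}
    - {"tx": 0, "ty": 0, "tz": -0.1, "rx": 0, "ry": 0, "rz": 0}
    - {"tx": 0, "ty": 0, "tz": 0, "rx": 0, "ry": 0, "rz": 0}

```text
t: 3.7
tcp_pos: [0.5636, -0.0766, 0.1275]
tcp_rot: [0.964, 0.268, -0.001, -0.0]
ft_force: [0.2, -0.4, -0.3]
grip_width: 0.0853
```

```bash
python3 - <<'E'
from rig import imaging
import cv2
for n in("scene","top"):
    im,d=imaging.camera(n); cv2.imwrite(f"pics/{n}1.png",im[:,:,::-1])
E
```

```text
(no output)
```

View pics/scene1.png

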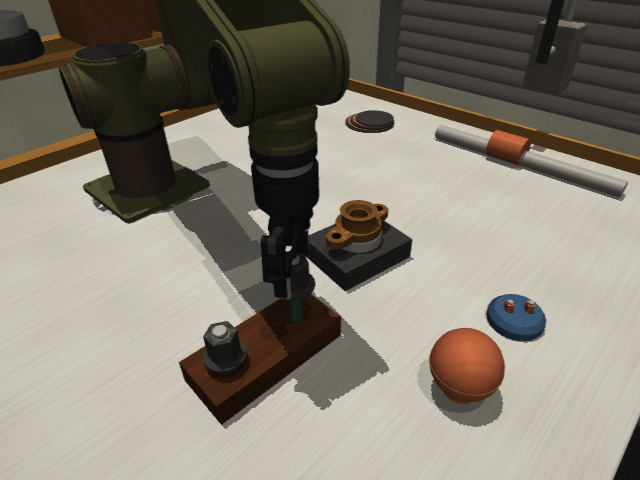

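The picture shows the jaws around the long stud's nut at about (290,270), above its collar. I'll close now.

>>> arm_command:
  increments:
    - {"tx": 0.02, "ty": 0.03, "tz": 0, "rx": 0, "ry": 0, "rz": 0}
    - {"tx": 0, "ty": 0, "tz": 0, "rx": 0, "ry": 0, "rz": 0}
    - {"tx": 0, "ty": 0, "tz": 0, "rx": 0, "ry": 0, "rz": 0}
    - {"tx": 0, "ty": 0, "tz": 0, "rx": 0, "ry": 0, "rz": 0}
    - {"tx": 0, "ty": 0, "tz": 0, "rx": 0, "ry": 0, "rz": 0}
    - {"tx": 0, "ty": 0, "tz": 0, "rx": 0, "ry": 0, "rz": 0}
    - {"tx": 0, "ty": 0, "tz": 0, "rx": 0, "ry": 0, "rz": 0}
    - {"tx": 0, "ty": 0, "tz": 0, "rx": 0, "ry": 0, "rz": 0}
    - {"tx": 0, "ty": 0, "tz": 0, "rx": 0, "ry": 0, "rz": 0}
    - {"tx": 0, "ty": 0, "tz": 0, "rx": 0, "ry": 0, "rz": 0}
  fingers: 1
  squeeze: 60

```text
t: 4.8
tcp_pos: [0.5653, -0.0752, 0.129]
tcp_rot: [0.964, 0.268, 0.0, 0.0]
ft_force: [-0.7, 0.3, 5.3]
grip_width: 0.0351
```

>>> arm_command:
  increments:
    - {"tx": 0, "ty": 0, "tz": 0.05, "rx": 0, "ry": 0, "rz": 0}
    - {"tx": 0, "ty": 0, "tz": 0.1, "rx": 0, "ry": 0, "rz": 0}
    - {"tx": 0, "ty": 0, "tz": 0.2, "rx": 0, "ry": 0, "rz": 0}
    - {"tx": 0, "ty": 0, "tz": 0.25, "rx": 0, "ry": 0, "rz": 0}
    - {"tx": 0, "ty": 0, "tz": 0.3, "rx": 0, "ry": 0, "rz": 0}
    - {"tx": 0, "ty": 0, "tz": 0.3, "rx": 0, "ry": 0, "rz": 0}
    - {"tx": 0, "ty": 0, "tz": 0.3, "rx": 0, "ry": 0, "rz": 0}
    - {"tx": 0, "ty": 0, "tz": 0.3, "rx": 0, "ry": 0, "rz": 0}
    - {"tx": 0, "ty": 0, "tz": 0.3, "rx": 0, "ry": 0, "rz": 0}
    - {"tx": 0, "ty": 0, "tz": 0.3, "rx": 0, "ry": 0, "rz": 0}
    - {"tx": 0, "ty": 0, "tz": 0, "rx": 0, "ry": 0, "rz": 0}

```text
t: 5.9
tcp_pos: [0.5664, -0.0755, 0.252]
tcp_rot: [0.964, 0.268, 0.002, 0.001]
ft_force: [-0.1, 0.8, -3.9]
grip_width: 0.0351
```

```bash
python3 - <<'E'
from rig import imaging,readout
import cv2,numpy as np
for n in("scene","top"):
    im,d=imaging.camera(n); cv2.imwrite(f"pics/{n}2.png",im[:,:,::-1]); np.savez(f"{n}2.npz",im=im,d=d,**imaging.calibration(n))
o=readout.get_obs();print(o['tcp_pos'],o['ft_force'],o['torque'])
E
```

```text
[ 0.56499355 -0.07519652  0.24863072] [ 0.07448185  0.17280593 -5.0076446 ] [-0.01115573  0.0004626  -0.00392821]
```

View pics/scene2.png

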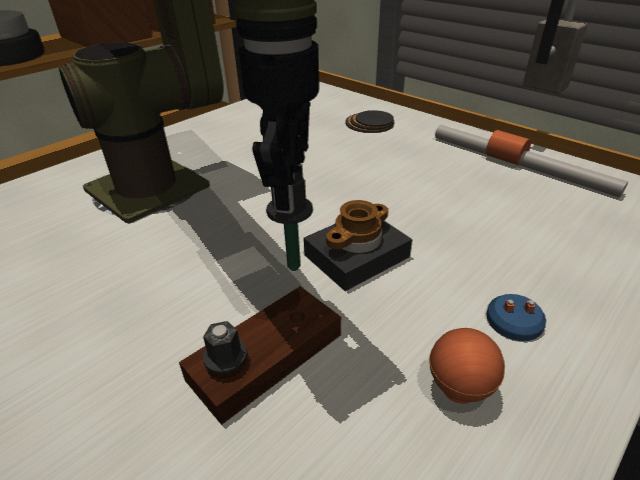

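View pics/top2.png

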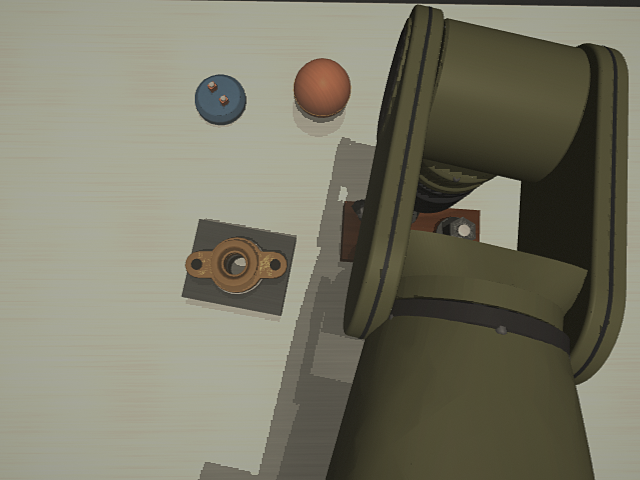

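```bash
python3 - <<'E'
from h import *
s=load("scene2"); W=world(s)
m=(np.hypot(W[...,0]-.565,W[...,1]+.075)<.05)&(W[...,2]<.30)&(W[...,2]>.115)
z=W[...,2]
for a in np.arange(.125,.3,.01):
    k=m&(abs(z-a)<.005); 
    if k.sum()>3: print(a.round(3),k.sum(),W[k].mean(0).round(4), np.argwhere(k).mean(0).round(1)[::-1])
# image line of shank
for q in range(222,268,5):
    c=np.where(m[q])[0]; print(q,c.min(),c.max(),end=' | ')
print(proj(s,[.565,-.0752,.215]),proj(s,[.565,-.0752,.135]),proj(s,[.567,-.0767,.215]),proj(s,[.567,-.0767,.135]))
E
```

```text
0.135 22 [ 0.5714 -0.0784  0.1377] [294.3 268.5]
0.145 84 [ 0.5714 -0.0787  0.1452] [293.8 264.3]
0.155 78 [ 0.5715 -0.0794  0.155 ] [293.1 258.7]
0.165 86 [ 0.5712 -0.0792  0.165 ] [292.6 252.4]
0.175 88 [ 0.5714 -0.079   0.1748] [292.4 246.2]
0.185 90 [ 0.5715 -0.0794  0.1851] [291.8 239.8]
0.195 96 [ 0.5714 -0.0794  0.1953] [291.2 233.1]
0.205 85 [ 0.5714 -0.0796  0.2047] [290.7 226.9]
0.215 6 [ 0.5735 -0.0799  0.2103] [291.5 223.8]
0.225 505 [ 0.5764 -0.085   0.2281] [289.2 214.3]
0.235 189 [ 0.5795 -0.0824  0.2349] [292.4 209.4]
0.245 207 [ 0.582  -0.0869  0.2457] [290.5 203.8]
0.255 258 [ 0.5823 -0.0887  0.2551] [289.  197.4]
0.265 371 [ 0.5792 -0.0806  0.2655] [291.8 185.7]
0.275 151 [ 0.5722 -0.0725  0.2736] [292.1 174.7]
0.285 214 [ 0.5784 -0.0811  0.2858] [289.5 169.9]
0.295 239 [ 0.5838 -0.093   0.2937] [284.5 168.7]
222 277 298 | 227 284 297 | 232 285 298 | 237 285 298 | 242 285 298 | 247 286 299 | 252 286 299 | 257 287 299 | 262 287 300 | 267 288 299 | (np.float64(289.19906624710825), np.float64(216.29674271208103)) (np.float64(292.7198951616825), np.float64(266.8000378252402)) (np.float64(289.44605345692935), np.float64(217.4456592712666)) (np.float64(292.95802680979807), np.float64(268.01962798187805))
```

>>> arm_command:
  increments:
    - {"tx": -0.09, "ty": 0.34, "tz": 0, "rx": 0, "ry": 0, "rz": 0}
    - {"tx": -0.09, "ty": 0.34, "tz": 0, "rx": 0, "ry": 0, "rz": 0}
    - {"tx": -0.09, "ty": 0.34, "tz": 0, "rx": 0, "ry": 0, "rz": 0}
    - {"tx": -0.09, "ty": 0.34, "tz": 0, "rx": 0, "ry": 0, "rz": 0}
    - {"tx": -0.09, "ty": 0.34, "tz": 0, "rx": 0, "ry": 0, "rz": 0}
    - {"tx": -0.09, "ty": 0.34, "tz": 0, "rx": 0, "ry": 0, "rz": 0}
    - {"tx": -0.09, "ty": 0.34, "tz": 0, "rx": 0, "ry": 0, "rz": 0}
    - {"tx": -0.09, "ty": 0.34, "tz": 0, "rx": 0, "ry": 0, "rz": 0}
    - {"tx": -0.09, "ty": 0.34, "tz": 0, "rx": 0, "ry": 0, "rz": 0}
    - {"tx": -0.09, "ty": 0.34, "tz": 0, "rx": 0, "ry": 0, "rz": 0}
    - {"tx": -0.09, "ty": 0.34, "tz": 0, "rx": 0, "ry": 0, "rz": 0}
    - {"tx": -0.09, "ty": 0.3, "tz": 0, "rx": 0, "ry": 0, "rz": 0}

```text
t: 7.2
tcp_pos: [0.5101, 0.1287, 0.2483]
tcp_rot: [0.963, 0.268, 0.0, -0.0]
ft_force: [0.1, 0.9, -4.6]
grip_width: 0.0352
```

>>> arm_command:
  increments:
    - {"tx": 0, "ty": 0, "tz": 0, "rx": 0, "ry": 0, "rz": 0}
    - {"tx": 0, "ty": 0, "tz": 0, "rx": 0, "ry": 0, "rz": 0}
    - {"tx": 0, "ty": 0, "tz": 0, "rx": 0, "ry": 0, "rz": 0}

```text
t: 7.5
tcp_pos: [0.511, 0.1266, 0.2483]
tcp_rot: [0.964, 0.268, 0.0, 0.0]
ft_force: [0.4, -0.1, -4.1]
grip_width: 0.0351
```

```bash
python3 - <<'E'
from rig import imaging,readout
import cv2,numpy as np
n="scene"
im,d=imaging.camera(n); cv2.imwrite(f"pics/{n}3.png",im[:,:,::-1]); np.savez(f"{n}3.npz",im=im,d=d,**imaging.calibration(n))
cv2.imwrite("pics/z4.png",cv2.resize(im[100:300,270:430,::-1],None,fx=3,fy=3,interpolation=cv2.INTER_CUBIC))
o=readout.get_obs();print(o['tcp_pos'],o['tcp_rot'],o['ft_force'],o['torque'])
from h import *
s=load("scene3"); W=world(s); z=W[...,2]
m=(np.hypot(W[...,0]-.515,W[...,1]-.127)<.025)
for a in np.arange(.115,.22,.01):
    k=m&(abs(z-a)<.005)
    if k.sum()>3: print(a.round(3),k.sum(),W[k].mean(0).round(4))
E
```

```text
[0.51102017 0.12644389 0.24832255] [ 9.63605123e-01  2.67329654e-01 -6.72754312e-06  1.50088958e-04] [-0.76691665  0.22611612 -4.77681943] [ 0.02703984 -0.02812707 -0.01582926]
0.135 39 [0.5146 0.1227 0.1363]
0.145 58 [0.5147 0.1228 0.1448]
0.155 61 [0.5139 0.122  0.1549]
0.165 69 [0.5147 0.1228 0.1651]
0.175 60 [0.5146 0.1225 0.175 ]
0.185 63 [0.515  0.1219 0.185 ]
0.195 66 [0.5148 0.1223 0.1951]
0.205 69 [0.5148 0.1219 0.205 ]
```

View pics/z4.png

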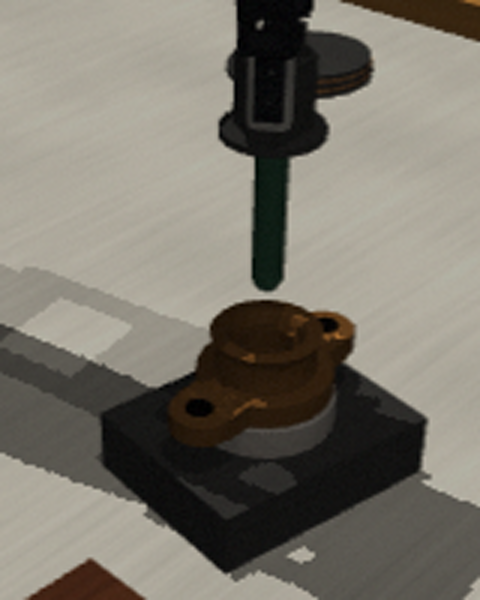

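>>> arm_command:
  increments:
    - {"tx": 0, "ty": 0, "tz": -0.2, "rx": 0, "ry": 0, "rz": 0}
    - {"tx": 0, "ty": 0, "tz": -0.2, "rx": 0, "ry": 0, "rz": 0}
    - {"tx": 0, "ty": 0, "tz": -0.2, "rx": 0, "ry": 0, "rz": 0}
    - {"tx": 0, "ty": 0, "tz": -0.2, "rx": 0, "ry": 0, "rz": 0}
    - {"tx": 0, "ty": 0, "tz": -0.1, "rx": 0, "ry": 0, "rz": 0}
    - {"tx": 0, "ty": 0, "tz": -0.1, "rx": 0, "ry": 0, "rz": 0}
    - {"tx": 0, "ty": 0, "tz": 0, "rx": 0, "ry": 0, "rz": 0}

```text
t: 8.25
tcp_pos: [0.5105, 0.1268, 0.1974]
tcp_rot: [0.964, 0.268, -0.001, -0.0]
ft_force: [-0.3, 0.0, -5.6]
grip_width: 0.0352
```

Foot is about 22 mm into the bore with no contact force; continuing down.

>>> arm_command:
  increments:
    - {"tx": 0, "ty": 0, "tz": -0.1, "rx": 0, "ry": 0, "rz": 0}
    - {"tx": 0, "ty": 0, "tz": -0.1, "rx": 0, "ry": 0, "rz": 0}
    - {"tx": 0, "ty": 0, "tz": -0.1, "rx": 0, "ry": 0, "rz": 0}
    - {"tx": 0, "ty": 0, "tz": -0.1, "rx": 0, "ry": 0, "rz": 0}
    - {"tx": 0, "ty": 0, "tz": 0, "rx": 0, "ry": 0, "rz": 0}

```text
t: 8.75
tcp_pos: [0.5103, 0.1267, 0.1772]
tcp_rot: [0.964, 0.268, -0.001, -0.0]
ft_force: [-1.0, 0.2, -5.1]
grip_width: 0.035
```

>>> arm_command:
  increments:
    - {"tx": 0, "ty": 0, "tz": -0.1, "rx": 0, "ry": 0, "rz": 0}
    - {"tx": 0, "ty": 0, "tz": -0.1, "rx": 0, "ry": 0, "rz": 0}
    - {"tx": 0, "ty": 0, "tz": -0.1, "rx": 0, "ry": 0, "rz": 0}
    - {"tx": 0, "ty": 0, "tz": -0.1, "rx": 0, "ry": 0, "rz": 0}
    - {"tx": 0, "ty": 0, "tz": 0, "rx": 0, "ry": 0, "rz": 0}

```text
t: 9.25
tcp_pos: [0.5102, 0.1267, 0.1571]
tcp_rot: [0.964, 0.268, -0.001, -0.0]
ft_force: [0.4, -0.3, -5.6]
grip_width: 0.0354
```

Foot is now at about z=0.038, inside the block's hole. 28 mm remain.

>>> arm_command:
  increments:
    - {"tx": 0, "ty": 0, "tz": -0.1, "rx": 0, "ry": 0, "rz": 0}
    - {"tx": 0, "ty": 0, "tz": -0.1, "rx": 0, "ry": 0, "rz": 0}
    - {"tx": 0, "ty": 0, "tz": -0.1, "rx": 0, "ry": 0, "rz": 0}
    - {"tx": 0, "ty": 0, "tz": -0.1, "rx": 0, "ry": 0, "rz": 0}
    - {"tx": 0, "ty": 0, "tz": -0.06, "rx": 0, "ry": 0, "rz": 0}
    - {"tx": 0, "ty": 0, "tz": 0, "rx": 0, "ry": 0, "rz": 0}

```text
t: 9.85
tcp_pos: [0.5105, 0.1268, 0.1345]
tcp_rot: [0.964, 0.268, -0.001, -0.0]
ft_force: [0.4, 0.0, -5.4]
grip_width: 0.0349
```

>>> arm_command:
  increments:
    - {"tx": 0, "ty": 0, "tz": -0.04, "rx": 0, "ry": 0, "rz": 0}
    - {"tx": 0, "ty": 0, "tz": -0.04, "rx": 0, "ry": 0, "rz": 0}
    - {"tx": 0, "ty": 0, "tz": 0, "rx": 0, "ry": 0, "rz": 0}

```text
t: 10.15
tcp_pos: [0.5108, 0.1268, 0.1311]
tcp_rot: [0.964, 0.268, -0.0, -0.0]
ft_force: [0.2, -0.6, -3.9]
grip_width: 0.0354
```

>>> arm_command:
  increments:
    - {"tx": 0, "ty": 0, "tz": -0.03, "rx": 0, "ry": 0, "rz": 0}
    - {"tx": 0, "ty": 0, "tz": 0, "rx": 0, "ry": 0, "rz": 0}
    - {"tx": 0, "ty": 0, "tz": 0, "rx": 0, "ry": 0, "rz": 0}

```text
t: 10.45
tcp_pos: [0.5109, 0.1268, 0.1298]
tcp_rot: [0.964, 0.268, 0.0, 0.0]
ft_force: [-0.1, -0.0, -4.8]
grip_width: 0.0354
```

```bash
python3 - <<'E'
from rig import imaging,readout
import cv2
im,d=imaging.camera("scene")
cv2.imwrite("pics/z5.png",cv2.resize(im[100:300,270:430,::-1],None,fx=3,fy=3,interpolation=cv2.INTER_CUBIC))
o=readout.get_obs();print(o['tcp_pos'],o['ft_force'])
E
```

```text
[0.51096289 0.12684256 0.12987948] [ 0.4288025  -0.15539006 -5.37631653]
```

View pics/z5.png

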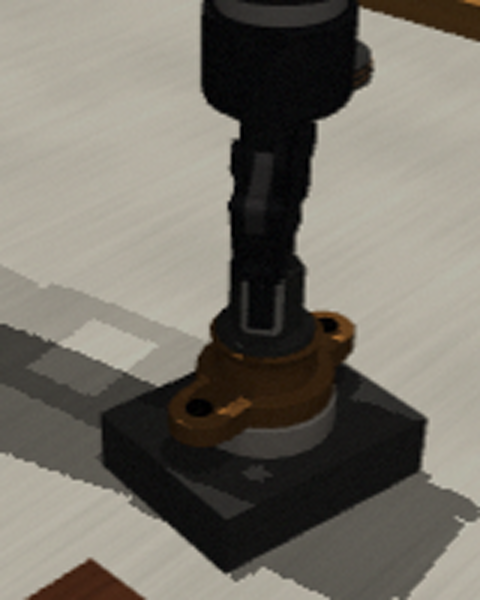

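Collar is almost on the rim at about (265,330) and nothing has shifted. I'll go down in small steps until contact shows in the force.

>>> arm_command:
  increments:
    - {"tx": 0, "ty": 0, "tz": -0.02, "rx": 0, "ry": 0, "rz": 0}
    - {"tx": 0, "ty": 0, "tz": -0.02, "rx": 0, "ry": 0, "rz": 0}
    - {"tx": 0, "ty": 0, "tz": 0, "rx": 0, "ry": 0, "rz": 0}
    - {"tx": 0, "ty": 0, "tz": 0, "rx": 0, "ry": 0, "rz": 0}

```text
t: 10.9
tcp_pos: [0.5114, 0.1268, 0.1289]
tcp_rot: [0.964, 0.268, 0.0, 0.0]
ft_force: [-3.0, -0.4, 4.7]
grip_width: 0.0355
```

Contact felt (about 10 N on the gland) at TCP z 0.129, the same height as in the rack, as it should be. Releasing.

>>> arm_command:
  increments:
    - {"tx": 0, "ty": 0, "tz": 0, "rx": 0, "ry": 0, "rz": 0}
    - {"tx": 0, "ty": 0, "tz": 0, "rx": 0, "ry": 0, "rz": 0}
    - {"tx": 0, "ty": 0, "tz": 0, "rx": 0, "ry": 0, "rz": 0}
    - {"tx": 0, "ty": 0, "tz": 0, "rx": 0, "ry": 0, "rz": 0}
    - {"tx": 0, "ty": 0, "tz": 0, "rx": 0, "ry": 0, "rz": 0}
    - {"tx": 0, "ty": 0, "tz": 0, "rx": 0, "ry": 0, "rz": 0}
    - {"tx": 0, "ty": 0, "tz": 0, "rx": 0, "ry": 0, "rz": 0}
    - {"tx": 0, "ty": 0, "tz": 0, "rx": 0, "ry": 0, "rz": 0}
  fingers: -1

```text
t: 11.7
tcp_pos: [0.5109, 0.1268, 0.1278]
tcp_rot: [0.964, 0.268, 0.0, -0.0]
ft_force: [0.1, 1.1, 0.2]
grip_width: 0.0857
```

>>> arm_command:
  increments:
    - {"tx": 0, "ty": 0, "tz": 0.1, "rx": 0, "ry": 0, "rz": 0}
    - {"tx": 0, "ty": 0, "tz": 0.2, "rx": 0, "ry": 0, "rz": 0}
    - {"tx": 0, "ty": 0, "tz": 0.3, "rx": 0, "ry": 0, "rz": 0}
    - {"tx": 0, "ty": 0, "tz": 0.4, "rx": 0, "ry": 0, "rz": 0}
    - {"tx": 0, "ty": 0, "tz": 0.4, "rx": 0, "ry": 0, "rz": 0}
    - {"tx": 0, "ty": 0, "tz": 0.4, "rx": 0, "ry": 0, "rz": 0}
    - {"tx": 0, "ty": 0, "tz": 0.4, "rx": 0, "ry": 0, "rz": 0}
    - {"tx": 0, "ty": 0, "tz": 0, "rx": 0, "ry": 0, "rz": 0}

```text
t: 12.5
tcp_pos: [0.5131, 0.1271, 0.2431]
tcp_rot: [0.964, 0.268, 0.004, 0.001]
ft_force: [0.9, -1.1, -0.3]
grip_width: 0.0851
```

>>> arm_command:
  increments:
    - {"tx": 0, "ty": -0.4, "tz": 0, "rx": 0, "ry": 0, "rz": 0}
    - {"tx": 0, "ty": -0.5, "tz": 0, "rx": 0, "ry": 0, "rz": 0}
    - {"tx": 0, "ty": -0.5, "tz": 0, "rx": 0, "ry": 0, "rz": 0}
    - {"tx": 0, "ty": -0.5, "tz": 0, "rx": 0, "ry": 0, "rz": 0}
    - {"tx": 0, "ty": -0.5, "tz": 0, "rx": 0, "ry": 0, "rz": 0}
    - {"tx": 0, "ty": -0.5, "tz": 0, "rx": 0, "ry": 0, "rz": 0}
    - {"tx": 0, "ty": -0.5, "tz": 0, "rx": 0, "ry": 0, "rz": 0}
    - {"tx": 0, "ty": -0.5, "tz": 0, "rx": 0, "ry": 0, "rz": 0}
    - {"tx": 0, "ty": -0.4, "tz": 0, "rx": 0, "ry": 0, "rz": 0}
    - {"tx": 0, "ty": -0.3, "tz": 0, "rx": 0, "ry": 0, "rz": 0}
    - {"tx": 0, "ty": 0, "tz": 0, "rx": 0, "ry": 0, "rz": 0}
    - {"tx": 0, "ty": 0, "tz": 0, "rx": 0, "ry": 0, "rz": 0}

```text
t: 13.7
tcp_pos: [0.5108, -0.1029, 0.2376]
tcp_rot: [0.964, 0.267, -0.0, -0.0]
ft_force: [0.0, 0.2, -0.6]
grip_width: 0.0853
```

```bash
python3 - <<'E'
from rig import imaging
import cv2,numpy as np
for n in("scene","top"):
    im,d=imaging.camera(n); cv2.imwrite(f"pics/{n}6.png",im[:,:,::-1]); np.savez(f"{n}6.npz",im=im,d=d,**imaging.calibration(n))
from h import *
z=load("top6"); W=world(z); hsv=cv2.cvtColor(z['im'],cv2.COLOR_RGB2HSV)
m=(np.hypot(W[...,0]-.511,W[...,1]-.128)<.05)
k=m&(W[...,2]>.1455)&(W[...,2]<.16); print("thread top",k.sum(),W[k].mean(0))
k=m&(abs(W[...,2]-.138)<.005); print("nut",k.sum(),W[k].mean(0))
k=m&(abs(W[...,2]-.105)<.004); print("collar",k.sum(),W[k].mean(0))
m=((abs(W[...,2]-.04)<.005)&(np.hypot(W[...,0]-.51,W[...,1]-.13)<.12)).astype(np.uint8)
cn=np.concatenate([c for c in cv2.findContours(m,0,1)[0] if cv2.contourArea(c)>20])[:,0]
Q=np.array([rayplane(z,u,v,.04)[:2] for u,v in cn]); print("block",cv2.minAreaRect((Q*1000).astype(np.float32)))
E
```

```text
thread top 150 [0.51058911 0.12669264 0.14815894]
nut 404 [0.51010822 0.12590252 0.14158619]
collar 547 [0.5066367  0.12199843 0.10431313]
block ((510.13958740234375, 128.48794555664062), (150.109130859375, 119.88188934326172), 79.1034927368164)
```

View pics/scene6.png

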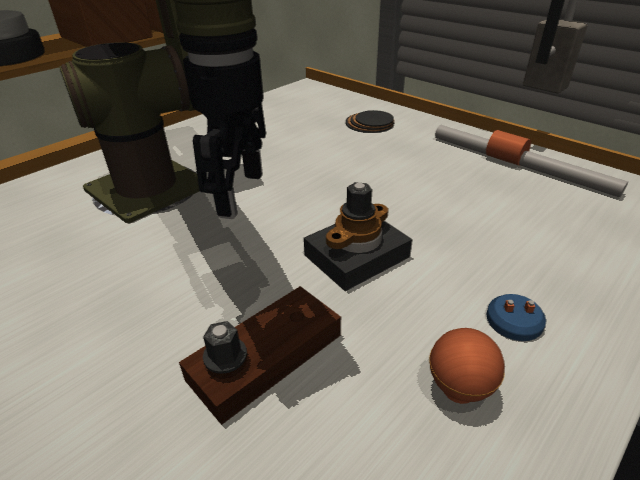

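View pics/top6.png

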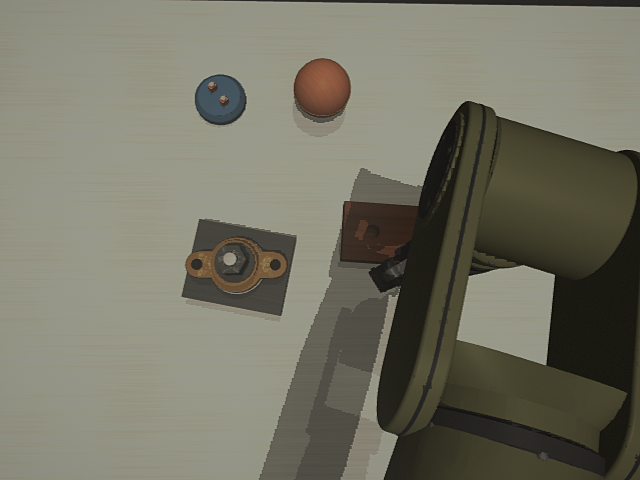

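The pictures show the stud seated in the stack (scene (359,195), top (232,260)). The short stud is still in the rack at (223,345), and the gripper is clear. Thread top is at z 0.148 (0.149 expected), 2 mm off the block centre.

```bash
python3 -c "
from rig import ctrl
print(ctrl.sign_off())"
```

```text
the job is handed in; nothing more can be done
None
```

The long stud is home in the stack, and the job was handed in at about 13.8 s with the gripper clear of everything. No verdict was reported.

I gripped the nut across its flats, lifted the stud out of the rack, and pushed it down through the gland, ring and block. I kept hold until the collar met the gland with about 10 N, then released and backed away.

**Last checks:**
- **Stud:** the thread end is at z = 0.148 m against 0.149 m expected. Its axis is about 2 mm from the block centre.
- **Stack:** in both final pictures the gland and ring still look stacked as before, and the block measures the same as at the start.
- **Short stud:** it still stands in its socket in the scene view. In the final top view the arm hides it, so I did not re-measure its position.
- **Disagreement:** the two cameras differed by 2–4 mm on positions. I aimed at an average of the two, within the bore's 7 mm clearance per side.

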